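# Open the hot glue warmer with the lid lifter and stand the glue jar in it

### The arm

A 6-joint arm with a two-finger parallel gripper is mounted at the origin on the work surface. World frame = base frame: x ahead of the robot, y to its left, z up, the work surface at z = 0. Lengths are in m, angles in rad, forces in N, time in s.
With the tool pointing down it reaches from about 0.375 to 0.9 m from the base axis. Payload 3.1 kg.
Tool frame: the origin (TCP) lies midway between the tips of the shut fingers; the grasp point (between the pads) lies 19 mm behind it; z points along the fingers, x is the direction in which the jaws open and shut, and the axes are right-handed (so a half turn about z gives the same grasp; the last joint's range is limited). The gripper opens to 85 mm and grips with 20 to 120 N. Pads are 22 mm wide; open, the fingers measure 114 mm over their backs; the gripper's body (76 mm by 85 mm) begins 54 mm behind the grasp point. The pads swing forward as they close: fully open they stand 13 mm farther back than shut.
Start: joints at [1.065, 0.527, 1.433, -0, 1.181, -0.178], TCP at [0.201, 0.592, 0.231] pointing down, gripper open.
Joint ranges: [-3.08, 3.08], [-0.75, 2.2], [0.22, 2.44], [-1.43, 4.57], [0, 2.65], [-2.85, 2.85]. Speed limits (rad/s): [2.79, 2.79, 3.14, 3.14, 3.14, 3.14].

### API

Orientations are given as a unit quaternion [x, y, z, w].
In Python, from station import * gives the robot as it stands.
- The arm moves only by the tool servo_tool, never from a script. Its argument "targets" is a list of rows, each a list of 6 numbers: the shift along the tool's x, y, z in mm, then the turn, a rotation vector about the tool's x, y, z in degrees. A call has 1 to 10 rows; each row is the pose to reach, as a shift and turn from the pose commanded when the call began, along the tool's axes at that moment; what a row does not reach only later rows make up. A row lasts 1/8 s, in which the tool goes at most 62.5 mm and 10.7 degrees, less where a joint would pass 70% of its speed; a pose out of reach is approached as far as the arm can. A call with a gripper value outside its range is refused whole. "gripper" is the finger opening in mm, from 0 to 85.4, set as the call begins (left out, the last holds). The fingers move at their own pace and stop on an object; "newtons" is the grip in N (left out, the last holds). Time passes only in rows, so rows that repeat a pose let the fingers close. It gives the time, the measured TCP pose, the force and the opening at its end, in the units of the state.
- sense(): the state, without advancing time (a new reading comes with each control period).
- snapshot(name): name is "scene" or "top"; returns a dict with "color" (480x640x3 uint8, red, green, blue), "vfov" (degrees; the focal length in pixels is half the picture's height over the tangent of half this angle, whatever the lens; pixels are square), "cx", "cy" (the principal point, pixels), "R" (3x3) and "t" (3): a world point X has camera coordinates R X + t. Camera axes: x right, y down, z forward; pixel columns grow to the right and rows downward; lengths in m; the calibration is good to about 2 mm. A picture is of the moment at which its call begins. There is no depth.
- sign_off(): hands the job in, once; it reports no verdict.
The state is a dict: "t": time; "q": joint angles; "qd": joint speeds; "tau": joint torques, N m; "tcp_pos": TCP position; "tool_rot": TCP orientation; "force": force on the tool from outside, world axes, zero at the start; "ft_torque": the same for the moment, N m; "finger_gap": opening from 0.0 (shut) to 1.0 (fully open).
Only numpy, scipy, OpenCV 4.12 (cv2) and the standard library are available. Lean on these libraries where they do the work, as an engineer would, in place of code of your own. Each camera call takes 0.05 s, during which the arm holds its last target. There are 200 camera calls.

### The job

Put the tall glue jar to warm: take the lid lifter from its wooden stand, hook it under the loop of the glue warmer's hot lid, lift the lid off level and balanced, and set it down gently, flat and centred on the slatted wooden trivet; the lid is hot, so never touch it with the gripper or the arm, only with the lifter. Then hang the lifter back upright in the notches of its stand, and after that lower the tall jar, without dropping it, into the open warmer so that it stands upright on the floor of the well. Leave the squat tub, the baren, the brush, the bowl and the mallet where they are.

Things in the scene. Friction and masses are not known exactly. Their poses are not given: they have to be found in the camera images.
- warmer: dry-heat electric glue warmer, fixed: grey enamelled drum 190 mm across, 110 mm high, with an aluminium well 140 mm across and 80 mm deep, open at the top once the lid is off; black control box with a dial on its front (-x side, reaching 137 mm from the axis). Origin: centre of its underside, z up
- well_floor (a point): centre of the well's floor, 30 mm above the bench; the warmer's rim is 80 mm above this point
- lid: hot steel lid, loose, ~0.45 kg: plate 170 mm across, its top 16 mm above the origin; under it a plug 132 mm across, 10 mm deep, that sits in the well (and stands on the trivet). On top an upright rigid arch of 8 mm bar in the lid's y-z plane, 88 mm wide, opening 46 mm high. Origin: centre of the plug's underside, z up; 10 mm below the rim when on the warmer. Hook along x, from either side
- lid_loop (a point): middle of the arch's top bar (bar centre line; the top is level for 40 mm), 66 mm above the lid's origin, straight above the lid's centre of mass
- lifter: lid lifter, loose, 0.22 kg: level wooden grip bar 124 (y) x 22 (x) x 20 mm (z), steel shank down from its middle, bent back to x = -18 mm, ending in an upward-open hook of flat steel, 20 mm wide, whose point faces +x. Origin: centre of the grip bar, z up. The hook spans x = -21 to +24 mm; its lowest point is 105 mm, the top of its point 84 mm below the origin
- hook_seat (a point): bottom of the hook's trough, upper surface, where the loop bar rests when carried: 100 mm straight below the lifter's origin
- stand: wooden lifter stand, fixed: base 110 x 150 x 12 mm, two cheek boards 145 mm high, 60 mm apart inside (along y), each with a notch in its top edge 34 mm wide (x) and 10 mm deep. The grip bar lies across both notches along the stand's y, hook hanging between the cheeks; it comes out and goes in straight up and down, either way round. Origin: centre of its underside, z up
- stand_rest (a point): where the lifter's origin is when it hangs in the stand: 145 mm above the bench, midway between the notches
- trivet: slatted wooden trivet, fixed, 160 x 160 mm and 18 mm high. Origin: centre of its underside, z up
- trivet_top (a point): centre of the trivet's top face, 18 mm above the bench
- jar: the tall glue jar, loose, about 0.45 kg: amber glass body 68 mm across up to 92 mm, then a shoulder, and a plain steel screw cap 50 mm across from 104 to 130 mm height. Origin: centre of its underside, z up. Standing in the well its cap is wholly above the warmer's rim
- jar_cap (a point): centre of the jar's cap, 117 mm above the jar's underside: the place to grip
- tub: bystander: squat amber tub with a wide steel cap, 84 mm across, 68 mm high. Origin: centre of its underside
- baren: bystander: baren, a flat black disc 124 mm across, about 30 mm high with its bamboo grip. Origin: centre of its underside
- brush: bystander: printing brush, wooden back and black bristles, 120 x 45 x 58 mm. Origin: centre of its underside
- bowl: bystander: white bowl, 100 mm across, 45 mm high. Origin: centre of its underside
- mallet: bystander: wooden mallet lying down, head 80 mm long and 48 mm thick, handle 150 mm. Origin: under the middle of its head
Mind the look-alikes: they are no part of the job. Leave any blue look-alike of the lifter alone.

How it is judged:
By the outcome, as a careful person would: the job done as asked, in the order asked, and still so for the second after the job is handed in, with the robot touching nothing.
It also fails if it takes over 72 s, if anything falls off the work surface, if the arm or the gripper's body presses on something with over 40 N, if the wrist force passes 120 N, or if a joint passes its speed limit or range.

## Working session

There is one attempt and no reset: what is moved stays moved. The work goes in short steps, Python scripts to look and compute and a tool call to move; the robot and the scene stay as the last step left them, time stands still between calls to the robot, and variables do not carry over. Pictures are saved under pics/ and viewed, about 8 in all and at most 12, crops included, and the job is handed in when it is done.

Besides the shell and the picture viewer there is one more tool, called after ">>>" by a JSON object that holds its "method" and its "body", one argument or row to a line. servo_tool: Moves the arm, as the interface text tells. Its arguments: {"type":"object","properties":{"targets":{"type":"array","items":{"type":"array","items":{"type":"number"}}},"gripper":{"type":"number"},"newtons":{"type":"number"}},"required":["targets"]}

```bash
mkdir -p pics; ls; cat > h.py <<'E'
from station import *
import numpy as np, cv2
from scipy.spatial.transform import Rotation as Ro
def snap(n,f=None):
    s=snapshot(n)
    if f: cv2.imwrite('pics/'+f+'.png',s['color'][:,:,::-1])
    return s
def K(s):
    f=240/np.tan(np.radians(s['vfov'])/2); return f,s['cx'],s['cy']
def ray(s,u,v,z):
    f,cx,cy=K(s); R=np.array(s['R']);t=np.array(s['t'])
    d=R.T@np.array([(u-cx)/f,(v-cy)/f,1]); c=-R.T@t
    return c+d*(z-c[2])/d[2]
def proj(s,X):
    f,cx,cy=K(s); p=np.array(s['R'])@np.array(X)+s['t']
    return np.round([f*p[0]/p[2]+cx,f*p[1]/p[2]+cy],1)
def crop(s,u0,v0,u1,v1,k,f):
    im=s['color'][v0:v1,u0:u1,::-1]
    cv2.imwrite('pics/'+f+'.png',cv2.resize(im,None,fx=k,fy=k,interpolation=cv2.INTER_CUBIC))
E
python3 - <<'E'
from h import *
for n in('scene','top'):
    s=snap(n,n); print(n,s['vfov'],s['cx'],s['cy'],np.round(-np.array(s['R']).T@s['t'],3),np.round(s['R'],2).tolist())
s=sense(); print(s)
E
```

```text
pics
scene 43.2569288924921 316.2419880350314 240.2644857696785 [0.993 0.405 1.159] [[-0.65, 0.76, 0.01], [0.65, 0.57, -0.51], [-0.39, -0.32, -0.86]]
top 51.05794716817232 317.4858714782035 231.60039153513125 [0.348 0.011 1.205] [[0.02, -1.0, 0.02], [-0.99, -0.03, -0.15], [0.15, -0.02, -0.99]]
{'t': 0.1, 'q': array([ 1.06453317e+00,  5.28347561e-01,  1.43376794e+00,  1.34414056e-05,
        1.18139515e+00, -1.78472117e-01]), 'qd': array([ 0.00201728, -0.00087181, -0.00360038, -0.00012987,  0.00039743,
        0.00016323]), 'tau': array([-1.25135293e-04, -4.43304849e+01, -1.78584731e+01, -2.35177349e-04,
        3.88741406e-03, -2.21922299e-06]), 'tcp_pos': array([0.20085894, 0.59117345, 0.23044921]), 'tool_rot': array([ 8.13005564e-01,  5.82255128e-01, -8.69077260e-04,  4.05487487e-04]), 'force': array([ 0.91278595, -0.53339172,  0.09406448]), 'ft_torque': array([-0.03330582, -0.01713762, -0.00988036]), 'finger_gap': 0.9987002240962513}
```

View pics/scene.png

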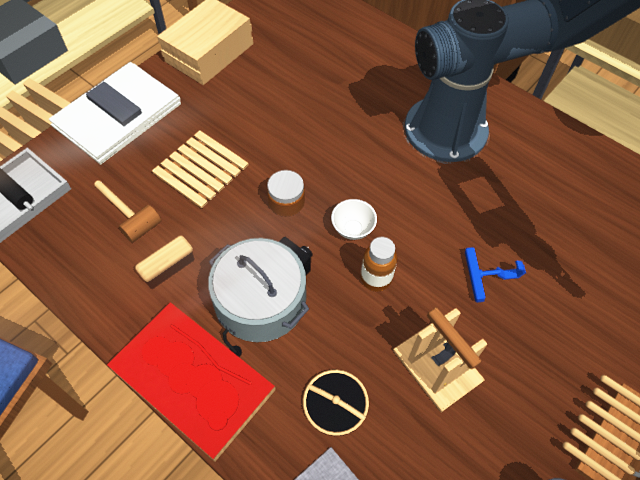

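View pics/top.png

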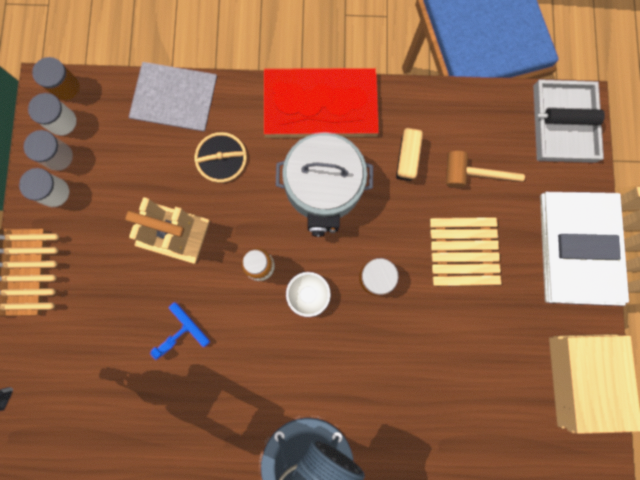

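The scene and top views show these candidates:
- **Lifter:** the brown one hangs in the stand, scene (455,340), top (155,225). The blue look-alike lies at scene (490,272), so I leave it alone.
- **Trivet:** slatted wood at scene (200,168), top (465,252). Its look-alike is the rack at top (30,270).
- **Jar:** the tall one is at scene (380,262), top (258,263). The squat tub is at top (380,277), and grey-capped jars stand at top left.

Next I take close crops.

```bash
python3 - <<'E'
from h import *
a=snap('top')['color'];b=snap('scene')['color']
def c(im,u,v,w,h,k): return cv2.resize(im[v:v+h,u:u+w,::-1],None,fx=k,fy=k,interpolation=cv2.INTER_CUBIC)
# stand: top (115,190)-(215,270) x4 ; scene (385,300)-(485,415)
p=np.vstack([np.hstack([c(a,115,185,100,75,4),c(b,390,300,100,75,4)]),np.hstack([c(a,270,125,100,75,4),c(b,220,235,100,75,4)])])
cv2.imwrite('pics/c1.png',p)
p=np.hstack([c(a,225,235,100,150,4)[:300],c(b,350,220,100,75,4)])
p=np.vstack([p,np.hstack([c(a,425,210,100,75,4),c(b,150,130,100,75,4)])])
cv2.imwrite('pics/c2.png',p)
E
```

```text
(no output)
```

View pics/c1.png

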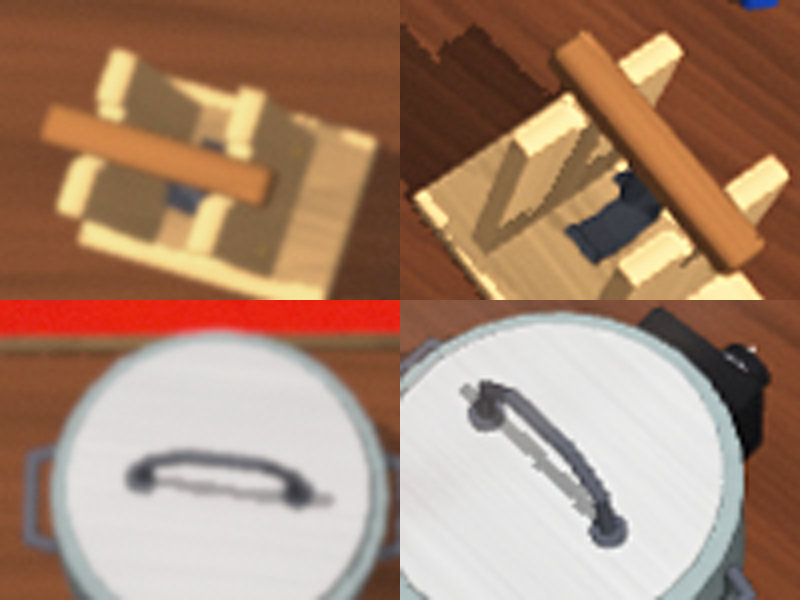

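View pics/c2.png

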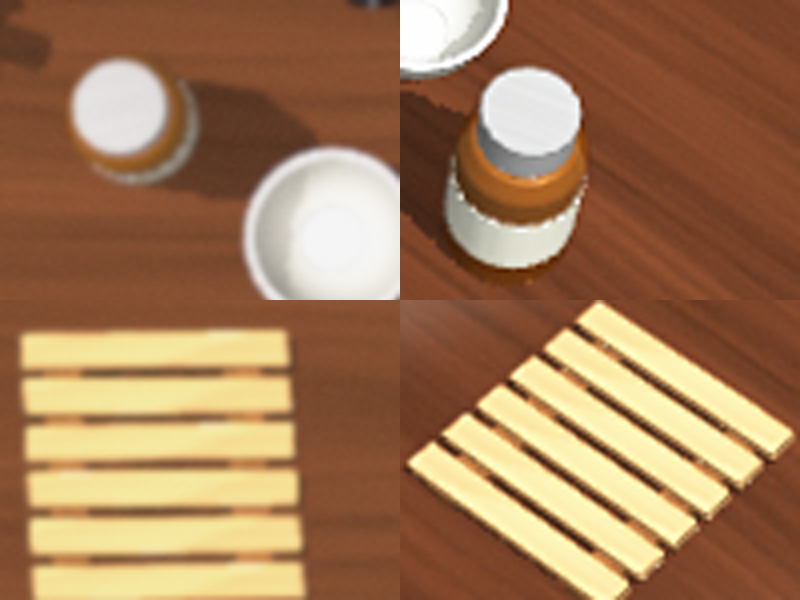

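Crop 1 shows the brown lifter's bar lying in both notches of the stand, with a steel hook below it. The lid arch runs nearly along world y. Crop 2 shows the jar cap and the trivet clearly. Next I triangulate and project model points to check.

```bash
python3 - <<'E'
from h import *
a=snap('top');b=snap('scene')
T=lambda x,y,u,v:(u+x/4,v+y/4)
def both(n,z,t,s):
    print(n,[np.round(ray(a,*p,z)[:2],4).tolist() for p in t],[np.round(ray(b,*p,z)[:2],4).tolist() for p in s])
both('bar ends',.155,[T(48,120,115,185),T(268,188,115,185)],[T(178,50,390,300),T(342,247,390,300)])
both('loop mid',.170,[T(222,457,270,50)],[T(155,428,220,160)])
both('feet',.117,[T(142,478,270,50),T(297,492,270,50)],[T(88,418,220,160),T(208,530,220,160)])
both('cap',.13,[T(120,107,225,235)],[T(131,112,350,220)])
both('trivL,R,..',.018,[T(21,334,425,135),T(289,330,425,135),T(303,565,425,135)],[T(200,302,150,55),T(392,434,150,55),T(8,462,150,55)])
for n,s in(('top',a),('scene',b)):
  import math
# bigger plate fit: ellipse contour of white lid
for n,s in(('top',a),('scene',b)):
    im=s['color'];h=cv2.cvtColor(im,cv2.COLOR_RGB2HSV)
    m=((h[...,1]<25)&(h[...,2]>150)).astype(np.uint8)
    k,l,st,ce=cv2.connectedComponentsWithStats(m)
    for i in range(1,k):
        if 150<st[i,4]: print(n,st[i].tolist(),np.round(ce[i],1).tolist(),[np.round(ray(s,*(st[i,:2]+st[i,2:4]/2-.5),z)[:2],4).tolist() for z in(.116,.13)])
E
```

```text
bar ends [[0.5357, 0.3942], [0.5024, 0.2766]] [[0.5068, 0.287], [0.5364, 0.394]]
loop mid [[0.6537, -0.0219]] [[0.6526, -0.0099]]
feet [[0.656, 0.0209], [0.6504, -0.0659]] [[0.6518, -0.0606], [0.6578, 0.0246]]
cap [[0.4457, 0.1235]] [[0.4481, 0.1277]]
trivL,R,.. [[0.5706, -0.2822], [0.5773, -0.4452], [0.4354, -0.4489]] [[0.4192, -0.4428], [0.4151, -0.2839], [0.5781, -0.4384]]
top [130, 63, 86, 67, 4230] [172.6, 96.0] [[0.8202, 0.3276], [0.8141, 0.3236]]
top [538, 80, 62, 38, 1430] [565.4, 96.0] [[0.8429, -0.583], [0.8365, -0.5753]]
top [540, 119, 63, 40, 1838] [568.7, 142.0] [[0.7464, -0.5834], [0.7413, -0.5758]]
top [283, 134, 83, 80, 5059] [324.1, 173.4] [[0.6483, -0.0207], [0.6444, -0.0203]]
top [542, 192, 86, 113, 7353] [583.0, 248.9] [[0.4949, -0.5995], [0.493, -0.5917]]
top [244, 251, 22, 22, 391] [254.6, 261.5] [[0.4475, 0.1261], [0.4462, 0.1246]]
top [363, 259, 35, 35, 949] [379.9, 275.9] [[0.4225, -0.1468], [0.4215, -0.1448]]
top [287, 272, 43, 44, 1513] [307.9, 293.9] [[0.3812, 0.0084], [0.3808, 0.0085]]
scene [49, 62, 131, 102, 5563] [115.0, 113.4] [[0.5604, -0.5553], [0.5662, -0.5425]]
scene [0, 148, 67, 84, 2092] [28.2, 185.6] [[0.8104, -0.5149], [0.8129, -0.5026]]
scene [268, 171, 35, 29, 812] [285.2, 184.6] [[0.4545, -0.1262], [0.4617, -0.119]]
scene [331, 199, 46, 39, 1387] [353.7, 218.1] [[0.4237, 0.0353], [0.4313, 0.0403]]
scene [370, 237, 25, 27, 455] [382.4, 248.5] [[0.4453, 0.1256], [0.4527, 0.1293]]
scene [209, 238, 97, 87, 6157] [256.5, 281.2] [[0.6584, -0.0141], [0.6629, -0.0085]]
scene [363, 271, 31, 16, 264] [376.8, 279.2] [[0.5009, 0.1585], [0.5075, 0.1618]]
scene [296, 448, 62, 32, 1032] [327.6, 468.7] [[0.8271, 0.3033], [0.8293, 0.3047]]
```

```bash
cat >> h.py <<'E'
def go(x,y,z,yaw,c=None):
    """row (mm, deg) from the sensed pose to TCP x,y,z (m), tool x at yaw (deg), pointing down"""
    s=sense(); R=Ro.from_quat(s['tool_rot']); 
    t=np.radians(yaw); G=Ro.from_matrix(np.array([[np.cos(t),np.sin(t),0],[np.sin(t),-np.cos(t),0],[0,0,-1.]]))
    d=R.inv().apply(np.array([x,y,z])-s['tcp_pos'])*1e3
    print('t',round(s['t'],2),'tcp',np.round(s['tcp_pos'],4),'F',np.round(s['force'],1),'row',np.round(d,1),np.round((R.inv()*G).as_rotvec(degrees=True),2))
E
python3 - <<'E'
from h import *
a=snap('top');b=snap('scene')
c=np.array([.5205,.338,.145])
for yaw in(-15.6,164.4):
    t=np.radians(yaw);M=np.array([[np.cos(t),-np.sin(t),0],[np.sin(t),np.cos(t),0],[0,0,1]])
    for n,p in(('tip',(.024,0,-.084)),('seat',(0,0,-.1)),('back',(-.021,0,-.09)),('shank',(-.018,0,-.06)),('end',(0,.062,.01))):
        X=c+M@np.array(p); 
        print(yaw,n,'topcrop',(proj(a,X)-[115,185])*4,'scenecrop',(proj(b,X)-[390,300])*4+[400,0])
go(.5205,.338,.235,-15.6)
E
```

```text
-15.6 tip topcrop [216.4 139.6] scenecrop [574.8 242. ]
-15.6 seat topcrop [210.  183.2] scenecrop [607.2 226.8]
-15.6 back topcrop [193.2 215.2] scenecrop [644.8 196.8]
-15.6 shank topcrop [179.6 202.8] scenecrop [653.2 177.2]
-15.6 end topcrop [ 41.6 117.2] scenecrop [748.4 253.6]
164.4 tip topcrop [188.4 218.8] scenecrop [652.4 188.8]
164.4 seat topcrop [210.  183.2] scenecrop [607.2 226.8]
164.4 back topcrop [217.6 146.4] scenecrop [577.2 242.8]
164.4 shank topcrop [201.6 142. ] scenecrop [594.  217.6]
164.4 end topcrop [264.8 185.2] scenecrop [566.  34.]
t 0.4 tcp [0.2011 0.5916 0.2312] F [-0.3  0.3 -0.3] row [-137.3  384.    -3.8] [1.000e-02 2.000e-02 8.682e+01]
```

Reading the hook: the projections fit the hook point facing about +x (lifter yaw −15.6°). I'll check that again once it is lifted. Now moving above the lifter.

>>> {"method": "servo_tool", "body": {
  "targets": [
    [-137,384,-4,0,0,86.8],
    [-137,384,-4,0,0,86.8],
    [-137,384,-4,0,0,86.8],
    [-137,384,-4,0,0,86.8],
    [-137,384,-4,0,0,86.8],
    [-137,384,-4,0,0,86.8],
    [-137,384,-4,0,0,86.8],
    [-137,384,-4,0,0,86.8],
    [-137,384,-4,0,0,86.8],
    [-137,384,-4,0,0,86.8]
  ],
  "gripper": 70
}}

```text
t: 1.65
tcp_pos: [0.5202, 0.3386, 0.2353]
tool_rot: [0.991, -0.134, -0.0, 0.0]
force: [-0.5, -0.3, -0.4]
finger_gap: 0.822
```

```bash
python3 - <<'E'
from h import *
a=snap('top');b=snap('scene')
def c(im,u,v,w,h,k): return cv2.resize(im['color'][v:v+h,u:u+w,::-1],None,fx=k,fy=k,interpolation=cv2.INTER_CUBIC)
cv2.imwrite('pics/c3.png',np.hstack([c(a,105,175,100,110,4),c(b,395,280,100,110,4)]))
go(.5205,.338,.13,-15.6)
s=sense();print(proj(a,s['tcp_pos']),proj(b,s['tcp_pos']))
E
```

```text
t 1.75 tcp [0.5201 0.3389 0.2354] F [-0.9  0.1  0. ] row [  0.6   0.7 105.4] [0.   0.   0.17]
[140.4 215.9] [464.4 317.2]
```

View pics/c3.png

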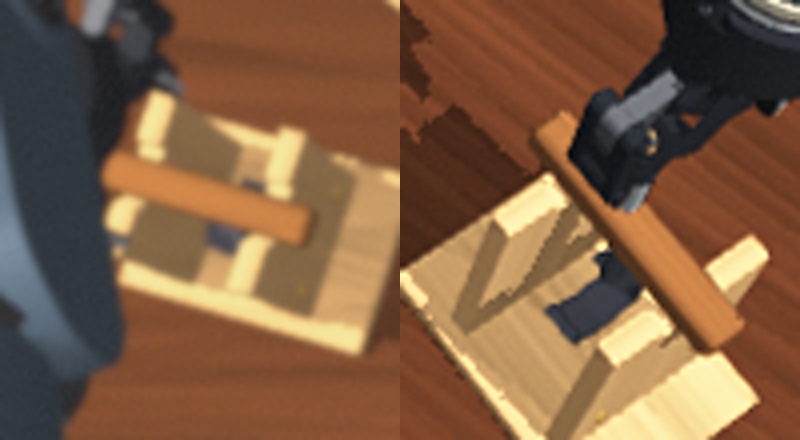

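Crop 3 shows the gripper above the brown bar, with steel visible below it on both sides. The hook pose agrees with before. Descending to grip.

>>> {"method": "servo_tool", "body": {
  "targets": [
    [0,0,40,0,0,0],
    [0.5,0.5,75,0,0,0],
    [0.5,0.5,95,0,0,0],
    [0.5,0.5,104,0,0,0],
    [0.5,0.5,104,0,0,0]
  ]
}}

```text
t: 2.38
tcp_pos: [0.5207, 0.338, 0.1311]
tool_rot: [0.991, -0.135, -0.0, 0.0]
force: [-0.4, 0.6, 0.0]
finger_gap: 0.823
```

>>> {"method": "servo_tool", "body": {
  "targets": [
    [0,0,0,0,0,0],
    [0,0,0,0,0,0],
    [0,0,0,0,0,0],
    [0,0,0,0,0,0],
    [0,0,0,0,0,0],
    [0,0,0,0,0,0]
  ],
  "gripper": 10,
  "newtons": 60
}}

```text
t: 3.12
tcp_pos: [0.5215, 0.338, 0.1324]
tool_rot: [0.991, -0.136, 0.001, -0.0]
force: [-0.4, 0.3, 5.1]
finger_gap: 0.245
```

>>> {"method": "servo_tool", "body": {
  "targets": [
    [0,0,-10,0,0,0],
    [0,0,-30,0,0,0],
    [0,0,-60,0,0,0],
    [0,0,-95,0,0,0],
    [0,0,-125,0,0,0],
    [0,0,-140,0,0,0],
    [0,0,-140,0,0,0],
    [0,0,-140,0,0,0]
  ]
}}

```text
t: 4.12
tcp_pos: [0.52, 0.3373, 0.2697]
tool_rot: [0.991, -0.136, -0.001, 0.001]
force: [-0.1, -0.6, -2.1]
finger_gap: 0.24
```

```bash
python3 - <<'E'
from h import *
a=snap('top');b=snap('scene')
def c(im,u,v,w,h,k): return cv2.resize(im['color'][v:v+h,u:u+w,::-1],None,fx=k,fy=k,interpolation=cv2.INTER_CUBIC)
cv2.imwrite('pics/c4.png',np.hstack([c(a,105,175,100,110,4),c(b,395,250,100,110,4)]))
s=sense();print(s['tcp_pos'],s['force'])
o=s['tcp_pos']+[0,0,.0145]
for yaw in(-15.6,164.4):
  M=Ro.from_euler('z',yaw,degrees=True)
  for n,p in(('tip',(.024,0,-.084)),('seat',(0,0,-.1)),('back',(-.021,0,-.09)),('endL',(0,.062,0)),('endR',(0,-.062,0))):
    print(yaw,n,(proj(b,o+M.apply(p))-[395,250])*4+[400,0])
E
```

```text
[0.52011331 0.33734983 0.26953629] [-0.25868766  0.19457121 -1.82242929]
-15.6 tip [613.2 328.8]
-15.6 seat [648.  314.4]
-15.6 back [690.4 280.4]
-15.6 endL [808.4 340. ]
-15.6 endR [601.2 101.2]
164.4 tip [698.8 271.2]
164.4 seat [648.  314.4]
164.4 back [615.6 330.8]
164.4 endL [601.2 101.2]
164.4 endR [808.4 340. ]
```

View pics/c4.png

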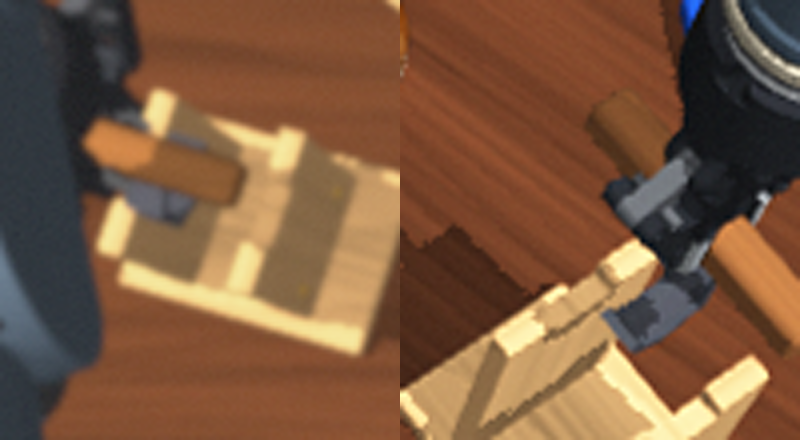

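Crop 4 shows the brown bar held near its middle. The hook tip is on the scene-left side at (622,330) and the shank at (690,270), so the point faces +x as assumed. Now travelling to pre-hook.

```bash
python3 - <<'E'
from h import *
go(.603,-.0167,.270,-3.8)
E
```

```text
t 4.22 tcp [0.5201 0.3373 0.2695] F [-0.3  0.2 -1.8] row [ 1.750e+02  3.188e+02 -2.000e-01] [  0.11   0.17 -11.78]
```

>>> {"method": "servo_tool", "body": {
  "targets": [
    [9,16,0,0,0,-1],
    [26,48,0,0,0,-2.5],
    [48,88,0,0,0,-4],
    [74,134,0,0,0,-6],
    [100,182,0,0,0,-8],
    [126,230,0,0,0,-10],
    [148,270,0,0,0,-11],
    [164,299,0,0,0,-11.8],
    [172,314,0,0.1,0.2,-11.8],
    [175,319,0,0.1,0.2,-11.8]
  ]
}}

```text
t: 5.48
tcp_pos: [0.6036, -0.0169, 0.2706]
tool_rot: [0.999, -0.034, 0.001, -0.001]
force: [0.2, -0.3, -2.3]
finger_gap: 0.25
```

>>> {"method": "servo_tool", "body": {
  "targets": [
    [0,0,12,0,0,0],
    [0,0,30,0,0,0],
    [0,0,45,0,0,0],
    [0,0,50,0,0,0],
    [0,0,50,0,0,0],
    [0,0,50,0,0,0]
  ]
}}

```text
t: 6.22
tcp_pos: [0.6046, -0.0164, 0.2219]
tool_rot: [0.999, -0.033, 0.003, -0.001]
force: [0.5, -0.2, -2.3]
finger_gap: 0.241
```

```bash
python3 - <<'E'
from h import *
a=snap('top');b=snap('scene')
def c(im,u,v,w,h,k): return cv2.resize(im['color'][v:v+h,u:u+w,::-1],None,fx=k,fy=k,interpolation=cv2.INTER_CUBIC)
cv2.imwrite('pics/c5.png',np.hstack([c(a,270,120,100,120,4),c(b,220,220,100,120,4)]))
s=sense();print(s['t'],s['tcp_pos'],s['force'])
M=Ro.from_quat(s['tool_rot']).as_matrix(); o=s['tcp_pos']-M[:,2]*.0145; x=M[:,0]; z=-M[:,2]; y=np.cross(z,x)
for n,p in(('tip+',(.024,.01,-.084)),('tip-',(.024,-.01,-.084)),('seat',(0,0,-.1)),('endL',(.011,.062,.01)),('endL2',(-.011,.062,.01)),('endR',(.011,-.062,.01)),('endR2',(-.011,-.062,.01))):
    X=o+x*p[0]+y*p[1]+z*p[2]
    print(n,(proj(a,X)-[270,120])*4,(proj(b,X)-[220,220])*4+[400,0])
L=Ro.from_euler('z',-3.8,degrees=True)
for p in((0,-.02,.07),(0,0,.07),(0,.02,.07),(0,.04,.017),(0,-.04,.017)):
    X=np.array([.653,-.02,.1])+L.apply(p); print('loop',p,(proj(a,X)-[270,120])*4,(proj(b,X)-[220,220])*4+[400,0])
E
```

```text
6.325 [ 0.60452739 -0.01655186  0.22205276] [ 0.14053817 -0.17999355 -1.76061301]
tip+ [194.4 228.8] [594.  175.2]
tip- [231.2 232.4] [565.2 148.8]
seat [208.  280.8] [618.  147.2]
endL [ 91.2 196.4] [687.2 126.4]
endL2 [ 87.2 239.6] [723.2  95.6]
endR [342.4 219.2] [494.8 -42. ]
endR2 [338.8 262.8] [530.8 -70.4]
loop (0, -0.02, 0.07) [256.  181.6] [509.6 149.6]
loop (0, 0, 0.07) [218.4 178.4] [538.8 176. ]
loop (0, 0.02, 0.07) [181.2 174.8] [568.  202.8]
loop (0, 0.04, 0.017) [143.6 198.8] [603.6 281.2]
loop (0, -0.04, 0.017) [286.4 212. ] [491.2 176.8]
```

View pics/c5.png

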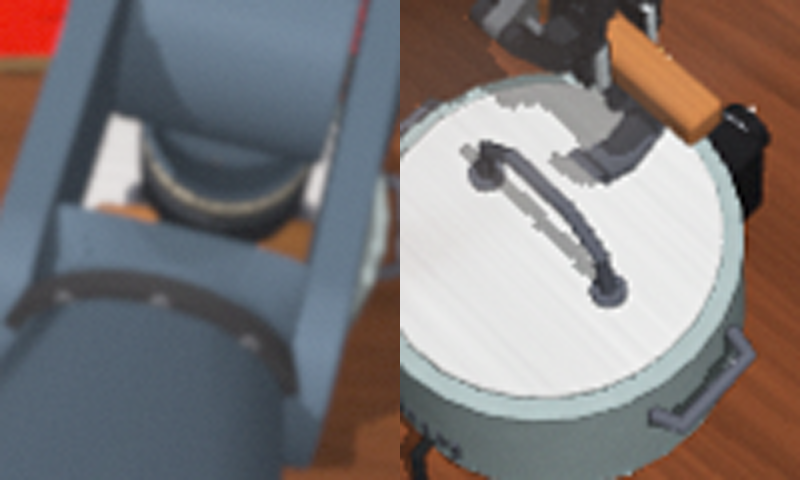

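Crop 5 shows the hook short of the arch, tip edge at (580,157)–(603,183), about 2.5 px from the prediction. That suggests a lateral shift of about 5 mm, so I overlay a wireframe to measure it.

```bash
python3 - <<'E'
from h import *
b=snap('scene'); k=8; u0,v0=235,215
im=cv2.resize(b['color'][v0:v0+75,u0:u0+80,::-1],None,fx=k,fy=k,interpolation=cv2.INTER_CUBIC)
s=sense();M=Ro.from_quat(s['tool_rot']).as_matrix(); x=M[:,0]; z=-M[:,2]; y=np.cross(z,x)
px=lambda X:tuple(int(round(q)) for q in (proj(b,X)-[u0,v0]+.5)*k)
for dy,col in((0,(0,0,255)),(.006,(0,200,0))):
    o=s['tcp_pos']+z*.0145+y*dy
    P=lambda p:px(o+x*p[0]+y*p[1]+z*p[2])
    for e in([(.024,.01,-.084),(.024,-.01,-.084)],[(.011,.062,.01),(-.011,.062,.01)],[(.011,.062,-.01),(.011,.062,.01)],[(.011,.062,-.01),(-.011,.062,-.01)],[(.011,.0,.01),(.011,.062,.01)],[(.024,.01,-.084),(.024,.01,-.089)]):
        cv2.line(im,P(e[0]),P(e[1]),col,1)
L=Ro.from_euler('z',-3.8,degrees=True)
pts=[px(np.array([.653,-.02,.1])+L.apply(p)) for p in((0,-.04,.016),(0,-.04,.05),(0,-.02,.066),(0,.02,.066),(0,.04,.05),(0,.04,.016))]
cv2.polylines(im,[np.array(pts)],False,(255,0,255),1)
cv2.polylines(im,[np.array([px(np.array([.653,-.02,.116])+.085*np.array([np.cos(t),np.sin(t),0])) for t in np.linspace(0,6.3,60)])],False,(255,0,0),1)
cv2.imwrite('pics/c6.png',im)
E
```

```text
(no output)
```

View pics/c6.png

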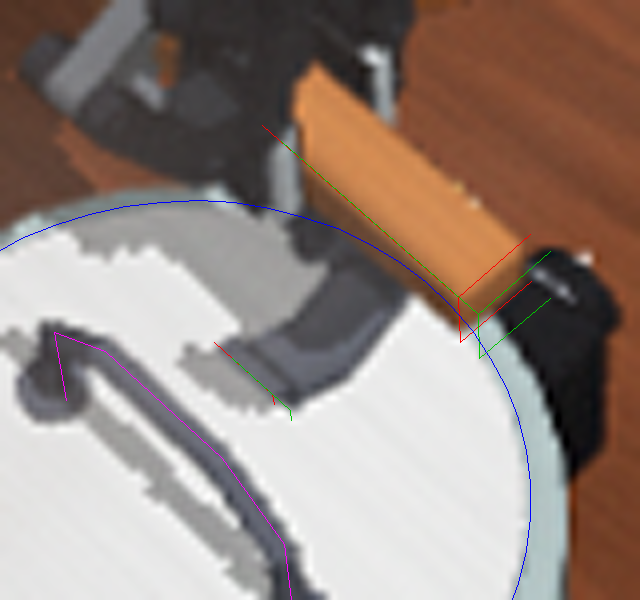

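The overlay shows the bar end and the lid arch matching the model within 1–2 mm. The hook tip sits about 4 mm to +y and 2 mm back. I advance 49 mm along x, shift −2.5 mm in y and go down 2 mm.

>>> {"method": "servo_tool", "body": {
  "targets": [
    [0,2.5,2,0,0,0],
    [8,2.5,2,0,0,0],
    [16,2.5,2,0,0,0],
    [25,2.5,2,0,0,0],
    [34,2.5,2,0,0,0],
    [42,2.5,2,0,0,0],
    [49,2.5,2,0,0,0],
    [49,2.5,2,0,0,0],
    [49,2.5,2,0,0,0],
    [49,2.5,2,0,0,0]
  ]
}}

```text
t: 7.62
tcp_pos: [0.6524, -0.0221, 0.2195]
tool_rot: [0.999, -0.033, 0.002, -0.001]
force: [0.3, 0.4, -1.3]
finger_gap: 0.238
```

```bash
python3 - <<'E'
from h import *
b=snap('scene'); crop(b,220,205,320,305,6,'c7'); s=sense();print(s['t'],s['tcp_pos'],s['force'])
E
```

```text
7.675 [ 0.65247836 -0.02212876  0.21951954] [-0.1533396  -0.1165229  -2.42350433]
```

View pics/c7.png

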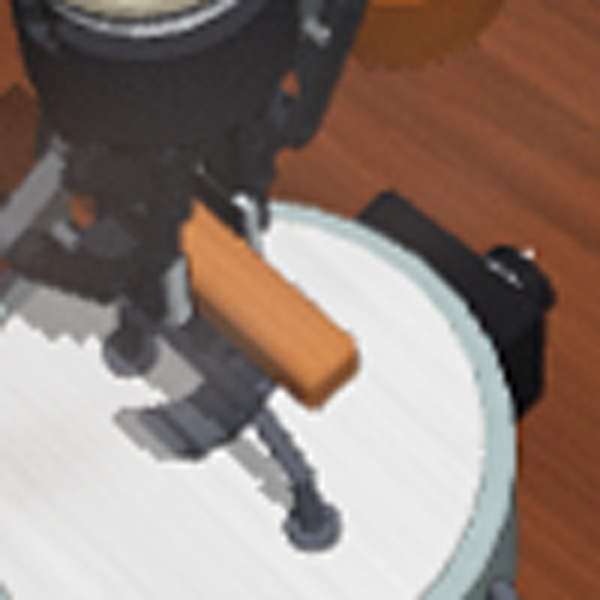

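Crop 7 shows the hook passed under the arch midway between the feet at (130,350) and (313,525). Lifting slowly.

>>> {"method": "servo_tool", "body": {
  "targets": [
    [0,0,-8,0,0,0],
    [0,0,-16,0,0,0],
    [0,0,-22,0,0,0],
    [0,0,-25,0,0,0],
    [0,0,-27,0,0,0],
    [0,0,-29,0,0,0],
    [0,0,-31,0,0,0],
    [0,0,-33,0,0,0],
    [0,0,-35,0,0,0],
    [0,0,-35,0,0,0]
  ]
}}

```text
t: 8.93
tcp_pos: [0.6526, -0.0222, 0.2544]
tool_rot: [0.999, -0.033, 0.002, -0.001]
force: [-0.4, 0.5, -6.6]
finger_gap: 0.243
```

The full weight of about 6.6 N is on the hook. Lifting clear.

>>> {"method": "servo_tool", "body": {
  "targets": [
    [0,0,-3,0,0,0],
    [0,0,-8,0,0,0],
    [0,0,-15,0,0,0],
    [0,0,-23,0,0,0],
    [0,0,-31,0,0,0],
    [0,0,-39,0,0,0],
    [0,0,-46,0,0,0],
    [0,0,-51,0,0,0],
    [0,0,-54,0,0,0],
    [0,0,-55,0,0,0]
  ]
}}

```text
t: 10.18
tcp_pos: [0.6524, -0.0223, 0.3096]
tool_rot: [0.999, -0.033, 0.002, -0.001]
force: [0.5, 0.9, -5.8]
finger_gap: 0.242
```

```bash
python3 - <<'E'
from h import *
b=snap('scene'); crop(b,190,180,340,310,5,'c8'); s=sense()
M=Ro.from_quat(s['tool_rot']).as_matrix(); o=s['tcp_pos']+[0,0,.0145-.1-.004-.0625]
print('lid origin est',o)
m=lambda p:((proj(b,p)-[190,180]+.5)*5).round(0).tolist()
z=o[2]+.016
print([m([o[0]+.085*np.cos(t),o[1]+.085*np.sin(t),z]) for t in np.arange(0,6.2,np.pi/4)])
go(.497,-.362,float(s['tcp_pos'][2]),-3.8)
E
```

```text
lid origin est [ 0.65238524 -0.02226566  0.15751233]
[[158.0, 570.0], [328.0, 622.0], [492.0, 549.0], [551.0, 399.0], [476.0, 266.0], [317.0, 220.0], [160.0, 284.0], [91.0, 427.0]]
t 10.22 tcp [ 0.6524 -0.0223  0.3095] F [-0.2  0.1 -5.9] row [-132.7  349.2   -0.9] [-0.08 -0.2   0.02]
```

View pics/c8.png

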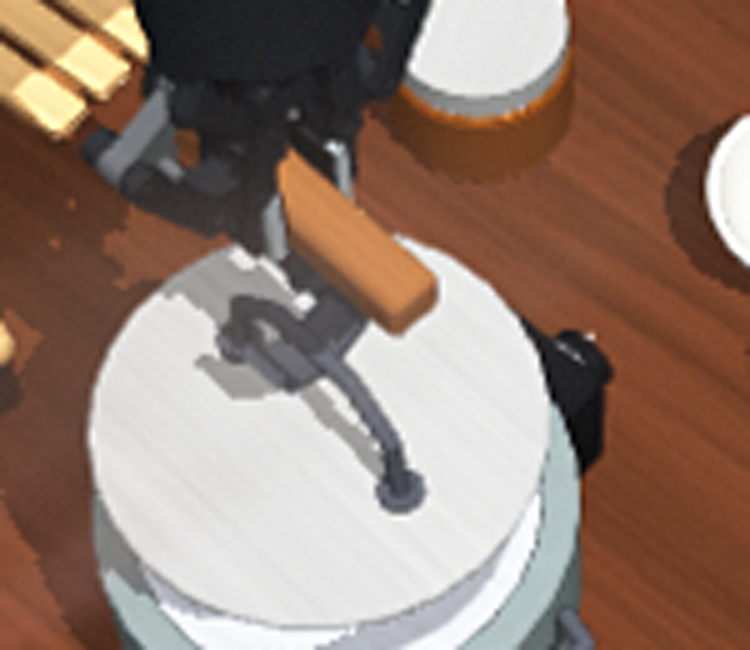

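Crop 8 shows the lid hanging level. Its rim extents (90, 550, 625) match a level disc within 1 px. Carrying it smoothly to the trivet.

>>> {"method": "servo_tool", "body": {
  "targets": [
    [-0.2,0.4,0,0,0,0],
    [-1.2,3,0,0,0,0],
    [-3.6,9.3,0,0,0,0],
    [-7.8,20.3,0,0,0,0],
    [-13.9,36.3,0,0,0,0],
    [-21.9,57.2,0,0,0,0],
    [-31.5,82.6,0,0,0,0],
    [-42.5,111.4,0,0,0,0],
    [-54.5,142.8,0,0,0,0],
    [-67,175.5,0,0,0,0]
  ]
}}

```text
t: 11.48
tcp_pos: [0.5727, -0.1952, 0.3092]
tool_rot: [0.999, -0.033, 0.002, -0.0]
force: [0.2, -0.2, -6.1]
finger_gap: 0.247
```

>>> {"method": "servo_tool", "body": {
  "targets": [
    [-12.5,32.7,0,0,0,0],
    [-24.5,64.1,0,0,0,0],
    [-35.5,92.9,0,0,0,0],
    [-45.1,118.3,0,0,0,0],
    [-53.1,139.2,0,0,0,0],
    [-59.2,155.2,0,0,0,0],
    [-63.4,166.2,0,0,0,0],
    [-65.8,172.5,0,0,0,0],
    [-66.8,175.1,0,0,0,0],
    [-67,175.5,0,0,0,0]
  ]
}}

```text
t: 12.72
tcp_pos: [0.4958, -0.3633, 0.3085]
tool_rot: [0.999, -0.033, 0.002, -0.001]
force: [0.6, 0.2, -6.2]
finger_gap: 0.241
```

>>> {"method": "servo_tool", "body": {
  "targets": [
    [0,0,5,0,0,0],
    [0,0,17,0,0,0],
    [0,0,34,0,0,0],
    [0,0,54,0,0,0],
    [0,0,74,0,0,0],
    [0,0,90,0,0,0],
    [0,0,101,0,0,0],
    [0,0,108,0,0,0],
    [0,0,110,0,0,0],
    [0,0,110,0,0,0]
  ]
}}

```text
t: 13.98
tcp_pos: [0.4963, -0.3639, 0.1989]
tool_rot: [0.999, -0.033, 0.002, -0.0]
force: [-0.3, -0.3, -6.0]
finger_gap: 0.244
```

```bash
python3 - <<'E'
from h import *
b=snap('scene'); crop(b,135,95,265,205,6,'c9'); s=sense()
print(s['t'],s['tcp_pos'],s['force'])
o=s['tcp_pos']+[0,0,.0145-.1-.004-.0625]; print(o)
q=lambda p:((proj(b,p)-[135,95]+.5)*6).round(0).tolist()
print('lid E,N,W,S',[q(o+np.array([.085*np.cos(t),.085*np.sin(t),.016])) for t in np.arange(4)*np.pi/2], 'trivet corners',[q([.4955+sx*.08,-.364+sy*.08,.018]) for sx,sy in((1,1),(1,-1),(-1,-1),(-1,1))])
E
```

```text
14.025 [ 0.49631017 -0.36392123  0.19911982] [ 1.07558856 -0.35469227 -6.40701819]
[ 0.49631017 -0.36392123  0.04711982]
lid E,N,W,S [[206.0, 493.0], [530.0, 476.0], [530.0, 230.0], [221.0, 245.0]] trivet corners [[385.0, 668.0], [100.0, 445.0], [398.0, 209.0], [680.0, 415.0]]
```

View pics/c9.png

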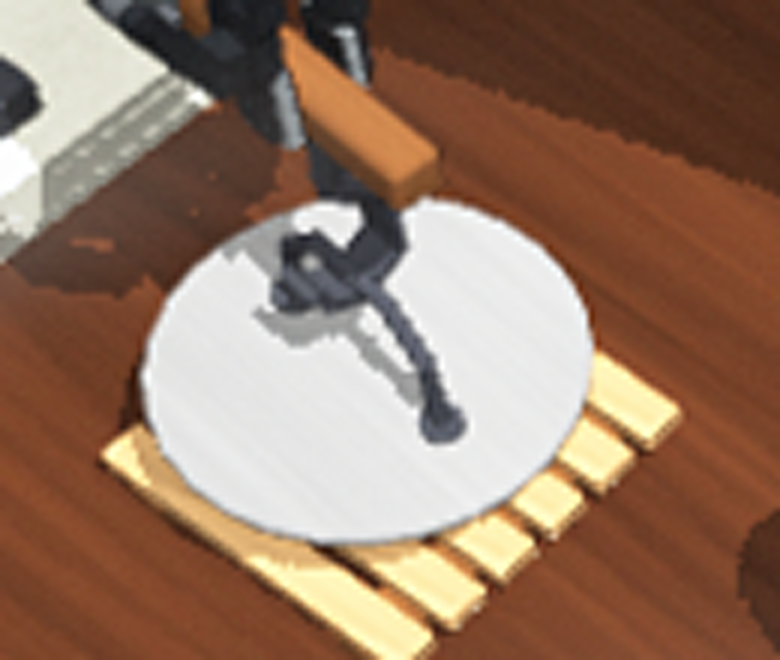

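Crop 9 shows the lid level above the trivet. The trivet's left and right corners at (103,455) and (682,408) match the predicted centre within 1 px. Lowering gently.

>>> {"method": "servo_tool", "body": {
  "targets": [
    [0,0,5,0,0,0],
    [0,0,13,0,0,0],
    [0,0,19,0,0,0],
    [0,0,23,0,0,0],
    [0,0,25,0,0,0],
    [0,0,26.5,0,0,0],
    [0,0,28,0,0,0],
    [0,0,29.5,0,0,0],
    [0,0,31,0,0,0],
    [0,0,32,0,0,0]
  ]
}}

```text
t: 15.28
tcp_pos: [0.4962, -0.3636, 0.1665]
tool_rot: [0.999, -0.033, 0.002, -0.001]
force: [0.2, -0.5, -5.6]
finger_gap: 0.242
```

>>> {"method": "servo_tool", "body": {
  "targets": [
    [0,0,1,0,0,0],
    [0,0,2,0,0,0],
    [0,0,3,0,0,0],
    [0,0,4,0,0,0],
    [0,0,5,0,0,0],
    [0,0,6,0,0,0],
    [0,0,6,0,0,0]
  ]
}}

```text
t: 16.15
tcp_pos: [0.4961, -0.3635, 0.1604]
tool_rot: [0.999, -0.033, 0.002, -0.001]
force: [0.3, -0.1, -2.2]
finger_gap: 0.247
```

The lid is down, and only the lifter's weight remains. Lowering the hook clear, backing out along −x, then rising.

>>> {"method": "servo_tool", "body": {
  "targets": [
    [0,0,8,0,0,0],
    [0,0,16,0,0,0],
    [0,0,22,0,0,0],
    [0,0,22,0,0,0],
    [-8,0,22,0,0,0],
    [-18,0,22,0,0,0],
    [-30,0,22,0,0,0],
    [-44,0,22,0,0,0],
    [-58,0,22,0,0,0],
    [-60,0,22,0,0,0]
  ]
}}

```text
t: 17.4
tcp_pos: [0.435, -0.3593, 0.1383]
tool_rot: [0.999, -0.034, 0.001, -0.001]
force: [0.3, -0.3, -2.5]
finger_gap: 0.241
```

>>> {"method": "servo_tool", "body": {
  "targets": [
    [0,0,-20,0,0,0],
    [0,0,-60,0,0,0],
    [0,0,-100,0,0,0],
    [0,0,-130,0,0,0],
    [0,0,-140,0,0,0],
    [0,0,-140,0,0,0]
  ]
}}

```text
t: 18.15
tcp_pos: [0.4359, -0.3596, 0.2783]
tool_rot: [0.999, -0.033, 0.002, -0.0]
force: [-1.0, -0.5, -2.6]
finger_gap: 0.244
```

```bash
python3 - <<'E'
from h import *
a=snap('top'); b=snap('scene')
def c(im,u,v,w,h,k): return cv2.resize(im['color'][v:v+h,u:u+w,::-1],None,fx=k,fy=k,interpolation=cv2.INTER_CUBIC)
cv2.imwrite('pics/c10.png',np.hstack([c(a,415,200,100,100,4),c(b,145,110,100,100,4)]))
go(.5205,.3373,.2765,-15.6)
s=sense();print(s['q'])
E
```

```text
t 18.25 tcp [ 0.4352 -0.359   0.2767] F [ 0.5  0.5 -2.4] row [  39.2 -700.4    2.8] [-0.21 -0.07 11.82]
[-0.88963674  0.39465523  1.53244642  0.003845    1.21605087 -0.8249685 ]
```

View pics/c10.png

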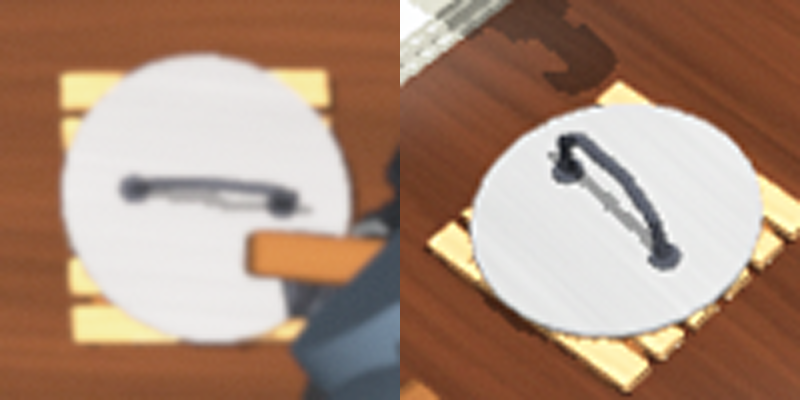

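Crop 10 shows the lid flat and centred on the trivet within about 3 mm in both views. Returning the lifter to the stand. The picture budget is used up, so from here I check by numbers.

>>> {"method": "servo_tool", "body": {
  "targets": [
    [0.5,-10,0,0,0,0.2],
    [2,-35,0,0,0,0.6],
    [4,-75,0,0,0,1.3],
    [6.7,-120,0,0,0,2],
    [9.2,-165,0,0,0,2.8],
    [11.8,-210,0,0,0,3.5],
    [14.3,-255,0,0,0,4.3],
    [16.8,-300,0,0,0,5],
    [19.3,-345,0,0,0,5.8],
    [21.8,-390,0,0,0,6.6]
  ]
}}

```text
t: 19.5
tcp_pos: [0.4825, 0.0301, 0.2781]
tool_rot: [0.996, -0.091, 0.001, -0.001]
force: [1.1, -0.3, -2.0]
finger_gap: 0.249
```

```bash
python3 - <<'E'
from h import *
go(.5208,.3376,.2765,-15.63)
E
```

```text
t 19.5 tcp [0.4825 0.0301 0.2781] F [ 1.1 -0.3 -2. ] row [ -17.8 -309.4    2.2] [-0.12 -0.09  5.22]
```

>>> {"method": "servo_tool", "body": {
  "targets": [
    [-2.6,-45,0,0,0,0.8],
    [-5.2,-90,0,0,0,1.6],
    [-7.8,-135,0,0,0,2.4],
    [-10.3,-180,0,0,0,3.2],
    [-12.6,-220,0,0,0,3.9],
    [-14.6,-255,0,0,0,4.5],
    [-16.2,-282,0,0,0,5],
    [-17.3,-301,0,0,0,5.2],
    [-17.8,-309,0,0,0,5.2],
    [-17.8,-309.4,0,0,0,5.2]
  ]
}}

```text
t: 20.75
tcp_pos: [0.5213, 0.3354, 0.279]
tool_rot: [0.991, -0.135, 0.001, -0.0]
force: [0.6, -1.5, -2.1]
finger_gap: 0.247
```

>>> {"method": "servo_tool", "body": {
  "targets": [
    [0,0,0,0,0,0],
    [0,0,0,0,0,0]
  ]
}}

```text
t: 21.0
tcp_pos: [0.5216, 0.3347, 0.2795]
tool_rot: [0.991, -0.136, 0.002, -0.001]
force: [0.0, 0.4, -2.6]
finger_gap: 0.249
```

```bash
python3 - <<'E'
from h import *
go(.5208,.3376,.1335,-15.63)
E
```

```text
t 21.0 tcp [0.5216 0.3347 0.2795] F [ 0.   0.4 -2.6] row [ -2.1  -2.3 146. ] [-0.1  -0.18 -0.02]
```

>>> {"method": "servo_tool", "body": {
  "targets": [
    [-1.5,-2,8,0,0,0],
    [-1.5,-2,28,0,0,0],
    [-1.5,-2,52,0,0,0],
    [-1.5,-2,76,0,0,0],
    [-1.5,-2,98,0,0,0],
    [-1.5,-2,116,0,0,0],
    [-1.5,-2,128,0,0,0],
    [-1.5,-2,135,0,0,0],
    [-1.5,-2,138,0,0,0],
    [-1.5,-2,140,0,0,0]
  ]
}}

```text
t: 22.25
tcp_pos: [0.5216, 0.3382, 0.1398]
tool_rot: [0.991, -0.136, 0.002, -0.001]
force: [0.2, 0.4, -2.7]
finger_gap: 0.243
```

>>> {"method": "servo_tool", "body": {
  "targets": [
    [0,0,1.5,0,0,0],
    [0,0,3,0,0,0],
    [0,0,4.5,0,0,0],
    [0,0,6,0,0,0],
    [0,0,7,0,0,0],
    [0,0,7,0,0,0]
  ]
}}

```text
t: 23.0
tcp_pos: [0.5211, 0.338, 0.1324]
tool_rot: [0.991, -0.136, 0.002, -0.001]
force: [-0.1, -0.7, -1.0]
finger_gap: 0.244
```

>>> {"method": "servo_tool", "body": {
  "targets": [
    [0,0,0.5,0,0,0],
    [0,0,1,0,0,0],
    [0,0,1,0,0,0]
  ]
}}

```text
t: 23.38
tcp_pos: [0.5212, 0.3381, 0.1324]
tool_rot: [0.991, -0.135, 0.002, -0.001]
force: [-2.3, -2.2, 5.5]
finger_gap: 0.246
```

>>> {"method": "servo_tool", "body": {
  "targets": [
    [0,0,0,0,0,0],
    [0,0,0,0,0,0],
    [0,0,0,0,0,0],
    [0,0,0,0,0,0]
  ],
  "gripper": 60
}}

```text
t: 23.88
tcp_pos: [0.5212, 0.3381, 0.1313]
tool_rot: [0.991, -0.136, 0.002, -0.001]
force: [0.8, -0.9, 0.3]
finger_gap: 0.702
```

>>> {"method": "servo_tool", "body": {
  "targets": [
    [0,0,-10,0,0,0],
    [0,0,-40,0,0,0],
    [0,0,-80,0,0,0],
    [0,0,-110,0,0,0],
    [0,0,-120,0,0,0],
    [0,0,-120,0,0,0]
  ]
}}

```text
t: 24.62
tcp_pos: [0.5208, 0.3379, 0.2519]
tool_rot: [0.991, -0.136, 0.002, -0.001]
force: [-0.1, -0.6, -0.1]
finger_gap: 0.703
```

```bash
python3 - <<'E'
from h import *
import cv2
b=snap('scene'); o=cv2.imread('pics/scene.png')[:,:,::-1]
d=np.abs(b['color'].astype(int)-o).sum(2)
# lower part of the stand/lifter region, free of the gripper
for n,(u0,v0,u1,v1) in dict(barlow=(450,340,490,372),baruplef=(425,305,445,325),hook=(425,345,450,368),stand=(392,340,425,400)).items():
    print(n,(d[v0:v1,u0:u1]>60).mean().round(3),d[v0:v1,u0:u1].mean().round(1))
go(.4465,.126,.26,100)
go(.4465,.126,.26,-80)
print(sense()['q'])
E
```

```text
barlow 0.015 7.0
baruplef 0.138 31.6
hook 0.01 5.5
stand 0.0 3.6
t 24.68 tcp [0.5202 0.3377 0.2507] F [-0.  -0.2  0.4] row [-14.1 223.7  -9.6] [ 9.0000e-02 -1.6000e-01 -1.1558e+02]
t 24.68 tcp [0.5202 0.3377 0.2507] F [-0.  -0.2  0.4] row [-14.1 223.7  -9.6] [-0.14 -0.08 64.42]
[ 3.96007254e-01  4.99531140e-01  1.42561254e+00 -4.42671399e-04
  1.21386314e+00  6.68123672e-01]
```

The lifter is back, and the pixels around the bar, hook and stand match the first picture. Now the jar.

>>> {"method": "servo_tool", "body": {
  "targets": [
    [-1,18,0,0,0,0],
    [-3,60,0,0,0,0],
    [-6,105,0,0,0,0],
    [-9,150,0,0,0,0],
    [-11,190,0,0,0,0],
    [-13,214,0,0,0,0],
    [-13.6,223.5,0,0,0,0],
    [-13.6,223.5,0,0,0,0],
    [-13.6,223.5,0,0,0,0],
    [-13.6,223.5,0,0,0,0]
  ],
  "gripper": 85
}}

```text
t: 25.92
tcp_pos: [0.4479, 0.127, 0.2508]
tool_rot: [0.991, -0.135, 0.002, -0.001]
force: [-0.3, 0.8, -0.0]
finger_gap: 0.992
```

```bash
python3 - <<'E'
from h import *
a=snap('top');b=snap('scene'); go(.447,.126,.100,-15.6)
o={'scene':cv2.imread('pics/scene.png')[:,:,::-1],'top':cv2.imread('pics/top.png')[:,:,::-1]}
d=np.abs(b['color'].astype(int)-o['scene']).sum(2)
print('lifter diff',(d[305:372,425:490]>60).mean().round(3))
h=cv2.cvtColor(b['color'],cv2.COLOR_RGB2HSV); m=((h[...,1]<25)&(h[...,2]>150)).astype(np.uint8)
k,l,st,ce=cv2.connectedComponentsWithStats(m)
print([st[i].tolist() for i in range(1,k) if st[i,4]>60 and 195<st[i,0]<420])
E
```

```text
t 26.02 tcp [0.4477 0.1269 0.2508] F [-0.2 -0.   0.6] row [ -1.    1.3 150.8] [-0.12 -0.19  0.08]
lifter diff 0.008
[[268, 171, 35, 29, 746], [331, 199, 46, 39, 1062], [370, 237, 25, 27, 451], [209, 238, 97, 87, 6151], [363, 271, 31, 16, 262], [296, 448, 62, 32, 1032]]
```

The lifter is unchanged from its original place. One blob near the warmer looks oddly like the lid, so I check that.

```bash
python3 - <<'E'
from h import *
b=snap('scene'); o=cv2.imread('pics/scene.png')[:,:,::-1]; im=b['color']
d=np.abs(im.astype(int)-o).sum(2)
print('warmer diff',d[240:325,212:305].mean(),'trivet diff',d[135:205,155:245].mean())
for v in range(240,330,8): print(v,[int(im[v,u].mean()) for u in range(205,310,7)],[int(o[v,u].mean()) for u in range(205,310,7)])
for v in range(130,210,10): print(v,[im[v,u].tolist() for u in range(160,245,20)])
a=snap('top');print([a['color'][v,u].tolist() for v,u in((165,300),(173,325),(190,340),(240,450),(250,470))])
E
```

```text
warmer diff 88.88779253636939 trivet diff 105.55
240 [90, 95, 97, 94, 96, 104, 190, 186, 187, 190, 113, 53, 54, 90, 86] [91, 95, 96, 94, 96, 103, 193, 196, 193, 189, 113, 53, 57, 92, 88]
248 [95, 94, 93, 101, 187, 248, 247, 225, 207, 246, 246, 189, 184, 42, 45] [97, 93, 94, 100, 212, 224, 227, 230, 227, 229, 231, 231, 184, 42, 45]
256 [95, 79, 169, 195, 243, 183, 185, 178, 178, 168, 154, 197, 213, 192, 33] [95, 79, 171, 224, 228, 79, 219, 228, 229, 227, 230, 229, 231, 191, 33]
264 [75, 93, 185, 206, 172, 183, 183, 180, 177, 166, 153, 134, 219, 183, 15] [77, 91, 227, 229, 228, 91, 227, 120, 230, 231, 233, 233, 230, 233, 14]
272 [73, 185, 244, 161, 173, 178, 246, 246, 244, 246, 244, 122, 116, 248, 191] [72, 183, 224, 225, 225, 224, 229, 157, 111, 233, 231, 233, 232, 231, 191]
280 [71, 180, 247, 159, 175, 244, 247, 247, 246, 246, 250, 186, 114, 249, 187] [68, 136, 217, 221, 220, 227, 231, 231, 154, 102, 231, 230, 233, 228, 187]
288 [82, 181, 242, 151, 247, 247, 247, 247, 246, 247, 240, 180, 182, 243, 187] [79, 167, 226, 224, 225, 227, 229, 230, 229, 143, 227, 230, 230, 230, 188]
296 [79
[... 797 characters left out ...]
[124, 67, 41]]
140 [[122, 74, 50], [120, 76, 57], [231, 230, 230], [220, 210, 204], [112, 63, 40]]
150 [[117, 65, 42], [231, 231, 231], [234, 235, 234], [233, 234, 233], [111, 62, 37]]
160 [[110, 60, 37], [228, 228, 227], [235, 235, 234], [233, 233, 232], [254, 240, 179]]
170 [[254, 238, 172], [226, 226, 225], [229, 229, 228], [232, 232, 232], [195, 139, 89]]
180 [[104, 59, 37], [228, 228, 228], [228, 228, 228], [233, 233, 232], [113, 61, 39]]
190 [[126, 70, 43], [209, 212, 211], [229, 229, 229], [173, 130, 84], [117, 64, 41]]
200 [[130, 70, 44], [123, 67, 39], [253, 240, 177], [120, 68, 42], [129, 73, 48]]
[[137, 137, 142], [239, 238, 241], [239, 238, 241], [223, 220, 219], [163, 159, 160]]
```

The warmer is open with a bright aluminium well, and the lid is on the trivet. Descending on the jar cap.

>>> {"method": "servo_tool", "body": {
  "targets": [
    [0,0,20,0,0,0],
    [-1,1,60,0,0,0],
    [-1,1,95,0,0,0],
    [-1,1,122,0,0,0],
    [-1,1,140,0,0,0],
    [-1,1,148,0,0,0],
    [-1,1,150.5,0,0,0],
    [-1,1,150.5,0,0,0]
  ]
}}

```text
t: 27.12
tcp_pos: [0.4474, 0.1258, 0.1008]
tool_rot: [0.991, -0.135, 0.002, -0.001]
force: [0.0, -0.3, -0.2]
finger_gap: 1.0
```

>>> {"method": "servo_tool", "body": {
  "targets": [
    [0,0,0,0,0,0],
    [0,0,0,0,0,0],
    [0,0,0,0,0,0],
    [0,0,0,0,0,0],
    [0,0,0,0,0,0],
    [0,0,0,0,0,0]
  ],
  "gripper": 35,
  "newtons": 50
}}

```text
t: 27.88
tcp_pos: [0.4474, 0.1258, 0.1012]
tool_rot: [0.991, -0.136, 0.002, -0.001]
force: [0.1, 0.1, 4.6]
finger_gap: 0.566
```

>>> {"method": "servo_tool", "body": {
  "targets": [
    [0,0,-4,0,0,0],
    [0,0,-16,0,0,0],
    [0,0,-36,0,0,0],
    [0,0,-64,0,0,0],
    [0,0,-92,0,0,0],
    [0,0,-118,0,0,0],
    [0,0,-135,0,0,0],
    [0,0,-144,0,0,0],
    [0,0,-147,0,0,0],
    [0,0,-147,0,0,0]
  ]
}}

```text
t: 29.12
tcp_pos: [0.4459, 0.1256, 0.247]
tool_rot: [0.991, -0.136, 0.001, -0.001]
force: [0.0, -0.6, -4.7]
finger_gap: 0.572
```

```bash
python3 - <<'E'
from h import *
go(.653,-.021,.2475,-15.6)
E
```

```text
t 29.12 tcp [0.4459 0.1256 0.247 ] F [ 0.  -0.6 -4.7] row [ 2.388e+02  8.550e+01 -1.000e-01] [-0.1  -0.13  0.02]
```

>>> {"method": "servo_tool", "body": {
  "targets": [
    [5,1.8,0,0,0,0],
    [20,7,0,0,0,0],
    [46,16.5,0,0,0,0],
    [80,28.6,0,0,0,0],
    [118,42,0,0,0,0],
    [156,56,0,0,0,0],
    [190,68,0,0,0,0],
    [217,78,0,0,0,0],
    [233,83.5,0,0,0,0],
    [239,85.5,0,0,0,0]
  ]
}}

```text
t: 30.38
tcp_pos: [0.6549, -0.0228, 0.2468]
tool_rot: [0.991, -0.136, 0.002, -0.001]
force: [-0.8, -0.4, -5.1]
finger_gap: 0.569
```

>>> {"method": "servo_tool", "body": {
  "targets": [
    [0,0,2,0,0,0],
    [0,0,8,0,0,0],
    [0,0,20,0,0,0],
    [0,0,35,0,0,0],
    [0,0,50,0,0,0],
    [0,0,65,0,0,0],
    [0,0,80,0,0,0],
    [0,0,93,0,0,0],
    [0,0,101,0,0,0],
    [0,0,105,0,0,0]
  ]
}}

```text
t: 31.62
tcp_pos: [0.654, -0.0209, 0.1425]
tool_rot: [0.991, -0.136, 0.002, -0.001]
force: [-1.6, 0.1, -4.3]
finger_gap: 0.568
```

>>> {"method": "servo_tool", "body": {
  "targets": [
    [0,0,3,0,0,0],
    [0,0,5.5,0,0,0],
    [0,0,7.5,0,0,0],
    [0,0,9,0,0,0],
    [0,0,10,0,0,0],
    [0,0,11,0,0,0],
    [0,0,11.5,0,0,0],
    [0,0,11.5,0,0,0]
  ]
}}

```text
t: 32.62
tcp_pos: [0.6541, -0.0208, 0.1315]
tool_rot: [0.991, -0.136, 0.002, -0.001]
force: [-0.2, 0.1, -3.9]
finger_gap: 0.572
```

>>> {"method": "servo_tool", "body": {
  "targets": [
    [0,0,0.5,0,0,0],
    [0,0,1,0,0,0],
    [0,0,1,0,0,0]
  ]
}}

```text
t: 33.0
tcp_pos: [0.654, -0.0208, 0.1304]
tool_rot: [0.991, -0.136, 0.002, -0.001]
force: [0.0, 0.9, -4.0]
finger_gap: 0.573
```

>>> {"method": "servo_tool", "body": {
  "targets": [
    [0,0,0.7,0,0,0],
    [0,0,1.4,0,0,0],
    [0,0,2,0,0,0],
    [0,0,2,0,0,0]
  ]
}}

```text
t: 33.5
tcp_pos: [0.654, -0.0208, 0.1284]
tool_rot: [0.991, -0.136, 0.002, -0.001]
force: [-0.3, -0.3, -3.7]
finger_gap: 0.568
```

>>> {"method": "servo_tool", "body": {
  "targets": [
    [0,0,0.7,0,0,0],
    [0,0,1.4,0,0,0],
    [0,0,2,0,0,0],
    [0,0,2,0,0,0]
  ]
}}

```text
t: 34.0
tcp_pos: [0.6541, -0.0208, 0.1264]
tool_rot: [0.991, -0.136, 0.002, -0.001]
force: [-0.4, -0.5, -4.3]
finger_gap: 0.568
```

```bash
python3 - <<'E'
from h import *
s=sense(); print(s['tcp_pos'],s['force'],s['ft_torque'],s['finger_gap'])
E
```

```text
[ 0.65405074 -0.02083352  0.12641289] [-0.3985193  -0.54088798 -4.34715128] [0.00471867 0.01518219 0.01117926] 0.5679701801532561
```

>>> {"method": "servo_tool", "body": {
  "targets": [
    [0,0,0.7,0,0,0],
    [0,0,1.4,0,0,0],
    [0,0,2.1,0,0,0],
    [0,0,2.8,0,0,0],
    [0,0,3,0,0,0],
    [0,0,3,0,0,0]
  ]
}}

```text
t: 34.75
tcp_pos: [0.6541, -0.0208, 0.1235]
tool_rot: [0.991, -0.136, 0.002, -0.001]
force: [0.3, -0.3, -5.2]
finger_gap: 0.57
```

```bash
python3 - <<'E'
from h import *
b=snap('scene'); c=sense()['tcp_pos'][:2]; n=np.array([.62,.78])
h=cv2.cvtColor(b['color'],cv2.COLOR_RGB2HSV)
for z in np.arange(.20,.02,-.004):
    X=np.append(c+.025*n,z); u,v=proj(b,X); print(round(z,3),u,v,b['color'][int(round(v)),int(round(u))].tolist())
o=cv2.imread('pics/scene.png')[:,:,::-1]
import sys
bf=snap  # original jar for reference, same ray construction
class S(dict): pass
for z in np.arange(.14,.0,-.008):
    X=np.append(np.array([.4475,.126])+.025*n,z); u,v=proj(b,X); print('orig',round(z,3),u,v,o[int(round(v)),int(round(u))].tolist())
E
```

```text
0.2 254.6 268.2 [226, 226, 226]
0.196 254.7 269.2 [226, 225, 224]
0.192 254.9 270.3 [225, 226, 225]
0.188 255.0 271.3 [228, 228, 227]
0.184 255.2 272.4 [231, 232, 231]
0.18 255.4 273.4 [230, 230, 229]
0.176 255.5 274.4 [230, 230, 230]
0.172 255.7 275.4 [232, 232, 232]
0.168 255.8 276.4 [232, 232, 232]
0.164 256.0 277.4 [228, 228, 228]
0.16 256.2 278.4 [231, 231, 231]
0.156 256.3 279.4 [234, 235, 234]
0.152 256.5 280.4 [225, 227, 226]
0.148 256.6 281.3 [149, 149, 147]
0.144 256.8 282.3 [157, 156, 155]
0.14 256.9 283.3 [153, 154, 153]
0.136 257.1 284.2 [154, 155, 155]
0.132 257.2 285.2 [157, 153, 151]
0.128 257.4 286.1 [193, 158, 127]
0.124 257.5 287.0 [232, 156, 76]
0.12 257.7 288.0 [201, 127, 56]
0.116 257.8 288.9 [169, 96, 35]
0.112 258.0 289.8 [175, 101, 39]
0.108 258.1 290.7 [173, 102, 40]
0.104 258.2 291.7 [168, 97, 36]
0.1 258.4 292.6 [155, 90, 38]
0.096 258.5 293.5 [125, 76, 32]
0.092 258.7 294.4 [126, 76, 32]
0.088 258.8 295.2 [125, 75, 32]
0.084 259.0 296.1 [125, 72, 28]
0.08 259.1 297.0 [126, 73, 31]
0.076 259.2 297.9 [180, 154, 131]
0.072 259.4 298.7 [240, 243, 238]
0.068 2
[... 408 characters left out ...]
309.6 [115, 60, 16]
orig 0.14 385.9 255.7 [232, 231, 231]
orig 0.132 385.5 257.7 [184, 184, 182]
orig 0.124 385.0 259.7 [154, 155, 155]
orig 0.116 384.6 261.7 [149, 150, 154]
orig 0.108 384.1 263.6 [192, 133, 81]
orig 0.1 383.7 265.5 [201, 127, 58]
orig 0.092 383.2 267.4 [166, 93, 31]
orig 0.084 382.8 269.3 [170, 98, 37]
orig 0.076 382.4 271.2 [148, 87, 36]
orig 0.068 382.0 273.0 [123, 72, 31]
orig 0.06 381.5 274.8 [139, 91, 52]
orig 0.052 381.1 276.6 [238, 242, 235]
orig 0.044 380.7 278.4 [224, 225, 209]
orig 0.036 380.3 280.1 [222, 222, 207]
orig 0.028 379.9 281.9 [224, 223, 208]
orig 0.02 379.5 283.6 [224, 223, 208]
orig 0.012 379.1 285.3 [226, 226, 213]
orig 0.004 378.7 287.0 [98, 39, 0]
```

>>> {"method": "servo_tool", "body": {
  "targets": [
    [0,0,0.7,0,0,0],
    [0,0,1.4,0,0,0],
    [0,0,2.1,0,0,0],
    [0,0,2.8,0,0,0],
    [0,0,3,0,0,0],
    [0,0,3,0,0,0]
  ]
}}

```text
t: 35.55
tcp_pos: [0.6542, -0.0208, 0.1213]
tool_rot: [0.991, -0.136, 0.002, -0.001]
force: [-2.0, 0.2, 3.2]
finger_gap: 0.573
```

```bash
python3 - <<'E'
from h import *
s=sense(); print(s['t'],s['tcp_pos'],s['force'],s['ft_torque'])
b=snap('scene'); c=s['tcp_pos'][:2]; n=np.array([.62,.78])
def edges(im,c,z0,z1):
    zs=np.arange(z0,z1,-.0005); P=np.array([proj(b,np.append(c+.025*n,z)) for z in zs],np.float32)
    p=cv2.remap(im.astype(np.float32),P[None,:,0].copy(),P[None,:,1].copy(),cv2.INTER_LINEAR)[0]
    bl=p[:,2]; return [(round(float(zs[i]),4),p[i].astype(int).tolist()) for i in range(0,len(zs),6)]
for e in edges(b['color'],c,.16,.12)+edges(b['color'],c,.09,-.02): print(*e)
E
```

```text
35.55 [ 0.65419256 -0.02084274  0.12126439] [-1.97661953  0.1547383   3.21015152] [0.03482826 0.4993306  0.0043676 ]
0.16 [231, 231, 230]
0.157 [233, 233, 233]
0.154 [232, 232, 231]
0.151 [196, 198, 197]
0.148 [164, 166, 164]
0.145 [152, 153, 152]
0.142 [154, 155, 154]
0.139 [153, 153, 153]
0.136 [151, 151, 152]
0.133 [151, 153, 154]
0.13 [159, 149, 145]
0.127 [181, 140, 107]
0.124 [209, 132, 60]
0.121 [223, 148, 72]
0.09 [128, 76, 32]
0.087 [126, 75, 32]
0.084 [126, 75, 32]
0.081 [125, 71, 28]
0.078 [137, 88, 49]
0.075 [155, 115, 81]
0.072 [198, 179, 152]
0.069 [217, 209, 189]
0.066 [229, 230, 216]
0.063 [227, 227, 213]
0.06 [227, 226, 211]
0.057 [226, 226, 211]
0.054 [227, 226, 211]
0.051 [228, 227, 212]
0.048 [227, 227, 211]
0.045 [227, 227, 211]
0.042 [227, 227, 211]
0.039 [228, 228, 214]
0.036 [226, 227, 212]
0.033 [222, 223, 208]
0.03 [190, 188, 172]
0.027 [154, 142, 122]
0.024 [128, 89, 55]
0.021 [119, 68, 28]
0.018 [116, 61, 18]
0.015 [136, 96, 69]
0.012 [167, 143, 131]
0.009 [222, 217, 217]
0.006 [243, 244, 247]
0.003 [248, 250, 253]
-0.0 [246, 248, 251]
-0.003 [246, 248, 250]
-0.006 [247, 248, 251]
-0.009 [245, 247, 250]
-0.012 [243, 245, 249]
-0.015 [200, 207, 211]
-0.018 [161, 172, 176]
```

Contact now shows (+3.2 N), about 9 mm lower than I worked out. The image agrees the jar sits about 20 mm higher than it did on the bench. Before letting go I check for tilt with edge scans.

```bash
python3 - <<'E'
from h import *
b=snap('scene'); o=cv2.imread('pics/scene.png')[:,:,::-1]
def amber(im,u0,u1,v0,v1):
    h=cv2.cvtColor(np.ascontiguousarray(im),cv2.COLOR_RGB2HSV)
    m=(h[...,0]>9)&(h[...,0]<20)&(h[...,1]>150)&(h[...,2]>110)
    for v in range(v0,v1):
        w=np.where(m[v,u0:u1])[0]
        if len(w)>3: print(v,w.min()+u0,w.max()+u0,(w.min()+w.max())/2+u0,len(w))
print('now');amber(b['color'],230,290,276,320)
print('orig');amber(o,355,405,245,292)
c=np.array([.654,-.021])
for zb in(.03,.02):
    print(zb,'axis',proj(b,[*c,zb]),proj(b,[*c,zb+.104]),proj(b,[*c,zb+.13]))
print('orig axis',proj(b,[.4475,.126,0]),proj(b,[.4475,.126,.104]))
E
```

```text
now
276 269 272 270.5 4
277 269 272 270.5 4
278 269 272 270.5 4
279 268 273 270.5 6
280 268 273 270.5 6
281 267 273 270.0 7
282 266 273 269.5 8
283 265 273 269.0 9
284 265 272 268.5 8
285 262 273 267.5 12
286 248 272 260.0 15
287 242 272 257.0 28
288 242 271 256.5 30
289 243 271 257.0 29
290 244 271 257.5 28
291 245 270 257.5 26
292 247 269 258.0 23
293 248 269 258.5 22
294 250 267 258.5 18
295 249 266 257.5 18
296 250 264 257.0 15
297 251 262 256.5 12
307 268 271 269.5 4
308 266 270 268.0 5
309 253 267 260.0 9
310 258 264 261.0 7
311 253 256 254.5 4
orig
245 359 404 381.5 18
246 363 403 383.0 10
247 363 404 383.5 13
248 366 404 385.0 8
249 368 403 385.5 7
250 368 404 386.0 8
251 367 404 385.5 8
252 367 404 385.5 9
253 367 401 384.0 9
254 365 403 384.0 12
255 365 403 384.0 12
256 365 403 384.0 15
257 365 404 384.5 14
258 365 404 384.5 16
259 365 404 384.5 17
260 366 404 385.0 16
261 366 404 385.0 17
262 366 404 385.0 20
263 367 399 383.0 20
264 367 400 383.5 24
265 368 403 385.5 31
266 369 403 386.0 30
267 370 402 386.0 29
268 371 402 386.5 30
269 372 403 387.5 25
270 374 403 388.5 24
271 375 404 389.5 23
272 375 404 389.5 25
273 375 403 389.0 24
274 374 402 388.0 21
275 377 402 389.5 16
276 396 404 400.0 8
277 393 404 398.5 9
278 393 404 398.5 10
279 392 404 398.0 11
280 355 404 379.5 11
281 355 404 379.5 12
282 355 403 379.0 13
283 356 404 380.0 12
284 355 403 379.0 15
285 355 404 379.5 15
286 356 404 380.0 19
287 355 404 379.5 21
288 356 403 379.5 22
289 355 403 379.0 29
290 355 404 379.5 29
291 356 404 380.0 33
0.03 axis [259.  296.6] [255.3 273.1] [254.3 266.6]
0.02 axis [259.3 298.6] [255.7 275.5] [254.7 269.1]
orig axis [375.8 277.6] [380.9 253.8]
```

The jar's edges are centred on the projected vertical axis at u ≈ 257, so it is upright. I ease off slightly and release.

>>> {"method": "servo_tool", "body": {
  "targets": [
    [0,0,-0.3,0,0,0],
    [0,0,-0.5,0,0,0],
    [0,0,-0.5,0,0,0]
  ]
}}

```text
t: 36.02
tcp_pos: [0.6542, -0.0208, 0.1212]
tool_rot: [0.991, -0.136, 0.002, -0.001]
force: [-1.3, -0.7, 5.0]
finger_gap: 0.568
```

>>> {"method": "servo_tool", "body": {
  "targets": [
    [0,0,0,0,0,0],
    [0,0,0,0,0,0],
    [0,0,0,0,0,0],
    [0,0,0,0,0,0],
    [0,0,0,0,0,0]
  ],
  "gripper": 70
}}

```text
t: 36.65
tcp_pos: [0.6542, -0.0208, 0.121]
tool_rot: [0.991, -0.136, 0.002, -0.001]
force: [0.1, 0.2, -0.3]
finger_gap: 0.819
```

>>> {"method": "servo_tool", "body": {
  "targets": [
    [0,0,-8,0,0,0],
    [0,0,-25,0,0,0],
    [0,0,-60,0,0,0],
    [0,0,-105,0,0,0],
    [0,0,-150,0,0,0],
    [0,0,-165,0,0,0]
  ]
}}

```text
t: 37.4
tcp_pos: [0.6553, -0.0213, 0.2913]
tool_rot: [0.991, -0.135, 0.006, -0.001]
force: [-0.6, 0.6, -0.5]
finger_gap: 0.822
```

>>> {"method": "servo_tool", "body": {
  "targets": [
    [-20,-10,0,0,0,0],
    [-60,-30,0,0,0,0],
    [-110,-80,0,0,0,0],
    [-150,-130,0,0,0,0],
    [-180,-180,0,0,0,0],
    [-180,-220,0,0,0,0],
    [-180,-230,0,0,0,0],
    [-180,-230,0,0,0,0]
  ]
}}

```text
t: 38.4
tcp_pos: [0.5416, 0.2489, 0.2854]
tool_rot: [0.991, -0.135, 0.001, -0.0]
force: [0.9, -0.6, 0.1]
finger_gap: 0.827
```

```bash
python3 - <<'E'
from h import *
from scipy.optimize import least_squares
a=snap('top');b=snap('scene'); cv2.imwrite('pics/endtop.png',a['color'][:,:,::-1])
for n,s,(u0,v0,u1,v1) in(('top',a,(280,130,370,215)),('scene',b,(205,235,310,330))):
    g=cv2.cvtColor(s['color'],cv2.COLOR_RGB2HSV)
    for r in range(v0,v1,4): print(n,r,''.join('a' if 8<p[0]<22 and p[1]>110 else 'WwGd'[3-min(3,int(p[2])//64)]if p[1]<60 else 't' for p in g[r,u0:u1:2]))
o={'top':cv2.imread('pics/top.png')[:,:,::-1],'scene':cv2.imread('pics/scene.png')[:,:,::-1]}
d=np.abs(b['color'].astype(int)-o['scene']).sum(2)
for n,(u,v,r) in dict(lifter=(456,340,30),tub=(286,190,20),baren=(336,402,33),brush=(164,258,25),bowl=(354,218,22),mallet=(130,210,25),blue=(490,272,28)).items(): print(n,(d[v-r:v+r,u-r:u+r]>70).mean().round(3))
s=sense();print(s['t'],s['tcp_pos'],s['force'])
E
```

```text
top 130 ttttttttttttttttttttttttttttttttttttttttttttt
top 134 attttttttaaaaatttwwwwwwwwwwwwtaaaaaaaaaaaaaaa
top 138 aaaaaaaaaaawwwwwwwWWWWWWWWwwwwwwwwaaaaaaaaaaa
top 142 aaaaaaaatwwwwWWWWWWWWWWWWWWWWWWWwwwwtaaaaaaaa
top 146 aaaaaatwwwwWWWWwwwwwGGGGGGGwwwWWWWWwwwtaaaaaa
top 150 aaaaawwwwWWWwwwGwwGGGGGGGGGGwwwwwWWWWwwwaaaaa
top 154 aaatwwwWWWwwGGGwwwwwwwwwwwGGGwwwwwwWWWwwwtaaa
top 158 aaawwwWWWwGGGwwwwwwWWWWWWWWwwwwwwwwwWWWwwwtaa
top 162 GGwwwWWWwGGwwwwwwwWWWWWWWWWWWWWWwwwwwWWWwwwta
top 166 atwwwWWwGGwwwwwwaWWWWWWWWWWWWwWWWWwwwwWWWwwGG
top 170 awwwwWWwGwwwwwwtawWWWWWWWWWWwtWWWWWwwwWWWwwwt
top 174 awwwwWWwwwwwwwwtaawWWWWWWWWwaawwwwWwGwWWWwwwt
top 178 atwwwWWWwwwwwwwwaaatwwwwwwtaawwWWWWwwwWWWwwwt
top 182 aawwwWWWWwwwwwwwwaaaaaaaaaaatwwwwwWwwWWWwwwGt
top 186 GGGwwwWWWwwwwwwwwwwtaaaaaatwwwwwwwwwWWWWwwwGG
top 190 aaawwwwWWWWwwwwwwwwwwwwwwwwwwwwwwwWWWWwwwwtta
top 194 aaatwwwwWWWWWwwwwwwwwwwwwwwwwwwwwWWWWwwwwtaaa
top 198 aaaaGGwwwwWWWWWWwwwwWWWWWWWWWWWWWWWwwwwwtaaaa
top 202 aaaaatGGwwwwwWWWWWWWWWWWWWWWWWWWWwwwwwGaaaaaa
top 206 aaaaaaaGGGwwwwwwwWWWWWWWWWWWWwwwwwwwGGaaaaaaa
top 210 aaaaaaaatGGG
[... 1077 characters left out ...]
wtaaaaaaaaaatWWWwWWWwwwWWWWWWWGGaa
scene 299 ttaGwwwwWWWWWWWWWWWwwwWWWtWWWWWWWWwtWWWWWWWWWWWWGGGaa
scene 303 ttttGWwwwwWWWWWWWWWwwwWWWWWWWWWWWGawWWWWWWwWWWwGGGGaa
scene 307 aaaatGwWWwwwWWWWWWWWWaaWWWWWWWwaaaWWWWWWwWWWWGGGdGGGa
scene 311 aaaaaGGGwWWWwwWWWWWWWWWwaaaatwWWWWWWWwWWWWWGGGGGGGGta
scene 315 aaaataGGGGwWWWWWWwwWWWWWWWWWWWWWwwWWWWWWwGGGGGGGGGaaa
scene 319 aaaaaaaGGGGGGwwWWWWWWWWWWWWWWWWWWWWWWGGGGGGGdGGGaaaaa
scene 323 aaaaaaaaGGGGGGGGGGwwwWWWWWWWWWwwGGGGGGGGGGGGGGaaaaaaa
scene 327 aaaaaaaaatGGGGGGGGGGGGGGGGGGGGGGGGGGGGGGGGGGGaaaaaaaa
lifter 0.007
tub 0.573
baren 0.0
brush 0.0
bowl 0.003
mallet 0.0
blue 0.028
38.5 [0.54167982 0.24765989 0.28548503] [-0.02687484 -0.05033143  0.47904703]
```

The jar stands upright. The tub patch differs, probably because the arm hides it, so I check with the top view and triangulate the cap height.

```bash
python3 - <<'E'
from h import *
a=snap('top');b=snap('scene')
o=cv2.imread('pics/top.png')[:,:,::-1]; os=cv2.imread('pics/scene.png')[:,:,::-1]
d=np.abs(a['color'].astype(int)-o).sum(2)
for n,(u,v,r) in dict(tub=(380,277,20),bowl=(308,295,22),baren=(220,157,26),brush=(410,153,22),mallet=(475,170,25)).items(): print(n,(d[v-r:v+r,u-r:u+r]>70).mean().round(3))
print('scene tub mean now',b['color'][175:205,270:300].reshape(-1,3).mean(0),os[175:205,270:300].reshape(-1,3).mean(0))
for z in(.15,.16,.17): print(z,ray(a,324,167,z)[:2].round(4),ray(b,256.5,268.5,z)[:2].round(4))
E
```

```text
tub 0.585
bowl 0.025
baren 0.0
brush 0.0
mallet 0.0
scene tub mean now [155.54222222 148.03222222 142.26666667] [206.03333333 198.38888889 192.66888889]
0.15 [ 0.6534 -0.0194] [ 0.6508 -0.0193]
0.16 [ 0.6505 -0.0191] [ 0.6542 -0.0151]
0.17 [ 0.6476 -0.0188] [ 0.6576 -0.0109]
```

>>> {"method": "servo_tool", "body": {
  "targets": [
    [-20,-20,0,0,0,0],
    [-60,-50,0,0,0,0],
    [-110,-90,0,0,0,0],
    [-150,-130,0,0,0,0],
    [-180,-150,0,0,0,0],
    [-200,-170,0,0,0,0],
    [-200,-170,0,0,0,0],
    [-200,-170,0,0,0,0]
  ]
}}

```text
t: 39.6
tcp_pos: [0.3956, 0.4652, 0.2855]
tool_rot: [0.991, -0.136, 0.002, -0.0]
force: [-0.2, -0.7, 0.2]
finger_gap: 0.82
```

```bash
python3 - <<'E'
from h import *
a=snap('top');b=snap('scene')
for n,s in(('top',a),('scene',b)):
    o=cv2.imread(f'pics/{n}.png')[:,:,::-1]; d=np.abs(s['color'].astype(int)-o).sum(2)
    L=dict(tub=(380,277,20),bowl=(308,295,22),stand=(165,232,35)) if n=='top' else dict(tub=(286,190,20),bowl=(354,218,22),stand=(445,355,40))
    for k,(u,v,r) in L.items(): print(n,k,(d[v-r:v+r,u-r:u+r]>70).mean().round(3))
s=sense();print(s['t'],s['tcp_pos'],s['force'],s['qd'].round(3))
E
```

```text
top tub 0.0
top bowl 0.112
top stand 0.0
scene tub 0.0
scene bowl 0.153
scene stand 0.004
39.7 [0.3958858  0.46507334 0.28556807] [ 0.30676794 -0.45807366  0.31309614] [ 0.    -0.001 -0.003  0.004 -0.002  0.002]
```

```bash
python3 -c "
from h import *
print(sign_off())"
```

```text
the job is handed in; nothing more can be done
None
```

The job is done in the order asked and handed in at about 40 s:

1. I took the brown lifter from its stand, leaving the blue look-alike alone.
2. I hooked the lid along +x and lifted it off level.
3. I set it flat on the trivet, then hung the lifter back.
4. I lowered the jar into the open warmer by its cap.

**What the last checks showed:**
- **Lid:** it lies flat on the trivet, centred to about 3 mm in both views. Only the lifter touched it.
- **Lifter and stand:** they match the first pictures, with at most 0.4 % of pixels changed around them.
- **Jar:** it stands upright in the well in both views.
- **Bystanders:** the tub, baren, brush and mallet are unchanged. The bowl matched until the arm's last move; the later difference there looks like the arm's shadow.

**What disagreed:**
- **Jar contact height:** the jar touched the well floor about 9 mm lower than I had worked out from the grasp height. At contact the force changed by about 8 N, and the two cameras put the cap top at 0.15–0.16 m, where 0.16 m was expected. I did not find the cause. I released it only after that contact.
- **Tub:** it briefly looked changed, but that was the arm or its shadow, and it matched once the arm moved away.

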